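# Lock the lid of the sample mill

## Robot

A 6-joint arm with a two-finger parallel gripper is mounted at the origin on the work surface. World frame = base frame: x ahead of the robot, y to its left, z up, the work surface at z = 0. Lengths are in m, angles in rad, forces in N, time in s.
With the tool pointing down it reaches from about 0.3 to 0.825 m from the base axis. Payload 5.4 kg.
Tool frame: the origin (TCP) lies at the centre of the arm's flange, where the gripper is bolted on; the fingertips stand 190 mm ahead of it and the grasp point (between the pads) lies 171 mm ahead of it; z points along the fingers, y is the direction in which the jaws open and shut (so a half turn about z gives the same grasp; the last joint's range is limited). The gripper opens to 92 mm and grips with 3 to 60 N. Pads are 20 mm wide; open, the fingers measure 128 mm over their backs; the gripper's body (75 mm by 189 mm) begins 69 mm behind the grasp point.
Start: joints at [1.068, 0.158, 1.597, -0, 1.386, -0.21], TCP at [0.166, 0.551, 0.405] pointing down, gripper open.
Joint ranges: [-2.91, 2.91], [-0.94, 2.29], [0.18, 2.7], [-1.29, 4.43], [0.17, 2.64], [-3, 3]. Speed limits (rad/s): [2.57, 2.57, 3.14, 3.14, 3.14, 3.14].

## Interface

Orientations are given as a rotation vector (axis times angle).
In Python, from bench import robot gives the robot as it stands. Calls block until the motion is done:
- robot.goto(position, orientation): joint-space move of the TCP to a pose.
- robot.servo_line(position, ori=None, vel=0.15): straight line of the TCP; ori=None keeps the orientation; vel is the mean speed in m/s.
- robot.movej(angles): joint-space move.
- robot.move_gripper(opening, effort=None): opening from 0.0 (shut) to 1.0 (fully open); effort is the grip in N (None keeps the last); returns when the fingers have stopped.
- robot.dwell(seconds).
- robot.solve_ik(position, orientation): joint angles nearest the present ones, or None.
- robot.get_state(): the state.
- robot.get_image(name): name is "side" or "top" or "wrist"; returns a dict with "frame" (400x640x3 uint8, red, green, blue), "depth" (400x640 float32, m along the optical axis (not along the pixel's ray), 0 where there is no reading), "fx", "fy", "cx", "cy" (pixels), "k1" (the pictures are not rectified: a ray, as slopes to the right and down, at radius r is drawn at 1 + k1 r^2 times it, then the intrinsics apply), "extrinsics" (4x4, takes a point from camera to world coordinates). Camera axes: x right, y down, z forward; pixel columns grow to the right and rows downward; lengths in m; the calibration is good to about 2 mm. A picture is of the moment at which its call begins.
A pose or a line that the arm cannot do raises robot.PlanningError and nothing moves.
- robot.hand_in(): hands the job in, once; it reports no verdict.
The state is a dict: "clock": time; "joint_positions": joint angles; "joint_vel": joint speeds; "joint_efforts": joint torques, N m; "tool_pos": TCP position; "orientation": TCP orientation; "ft_force": force on the tool from outside, world axes, zero at the start; "wrist_torque": the same for the moment, N m; "finger_gap": opening from 0.0 (shut) to 1.0 (fully open).
Only numpy, scipy, OpenCV 4.12 (cv2) and the standard library are available. Lean on these libraries where they do the work, as an engineer would, in place of code of your own. Each camera call takes 0.05 s, during which the arm holds its last target. There are 200 camera calls.

## Task

Get the sample mill ready to run: push the handle of its round lid round until the slot across the lid lines up with the steel lock bar, then push the bar by its upright plate through the slot and fully home in the keeper on the far side. Nothing is to be lifted or carried; leave the mill standing where it is and the things on it and around it undisturbed, and finish clear of everything.

Things in the scene. Friction and masses are not known exactly. Their poses are not given: they have to be found in the camera images.
- mill: sample mill, 7 kg, loose on rubber feet (no pose is read while both fingertips press on any part of it): white housing on a black base, black deck at z = 118 mm. Origin on the bench right under the lid's axis; x from control front to back, y along its length from the keeper end to the bar's end. The housing spans y = -100 to 235 mm, x = -85 to 85 mm. The bar slides along y over the origin (x = 0), its centre line at z = 150 mm.
- guide (a point): centre of the bar's guide (axes as the mill's), a dark steel bridge on the deck, 39 mm wide along x, 30 mm along y, its top 17 mm above this point. This point is 71 mm from the lid's axis on the bar's side (+y of the mill) and 150 mm above the bench.
- keeper (a point): centre of the keeper that takes the bar's tip (axes as the mill's), a dark steel bridge on the deck, 39 mm wide along x, 21 mm along y, its top 17 mm above this point. This point is 67 mm from the lid's axis on the far side (-y of the mill) and 150 mm above the bench.
- lid (a joint): lid's angle about its vertical axis, rad: 0 = slot exactly along the bar's line, handle pointing to the mill's front (-x); positive = anticlockwise from above (handle swung towards the keeper, -y). Starts at 0.4 to 0.9; turns from -0.5 to 0.95 with no stop or click at 0; stiff (0.15 N m), stays where left. The bar enters within about 0.1 rad of 0; the bevelled slot then centres the lid.
- lid_axis (a point): centre of the lid's top, 164 mm above the bench; axes turn with the lid: y along the slot, handle at -x. The lid is a dark steel disc 106 mm across (z = 132 to 142 mm) carrying two half-round aluminium segments (together 72 mm across, z = 142 to 164 mm); between them runs the slot, 18 mm wide, 25 mm at its bevelled mouths.
- lid_handle (a point): middle of the top of the lid's black rubber handle, 91 mm from the lid's axis, 158 mm above the bench; axes as the lid's. The grip reaches 68 to 114 mm from the axis, is 22 mm wide and 24 mm thick (z = 134 to 158 mm), the deck 16 mm below it; its outer end overhangs the front of the housing when the lid is at 0.
- bar (a joint): how far the lock bar is pushed in, m: 0 = drawn right out, 0.123 = fully home (its plate against the guide, its tip in the keeper, hard stop). Starts at 0 to 0.015; friction 2.5 N; stays where it is left. Pushed in, it moves along the mill's -y.
- bar_plate (a point): middle of the outer face (the one to push, away from the lid) of the bar's upright steel plate, 166 mm above the bench; axes as the mill's. The plate is 40 mm wide along x, 8 mm thick, z = 134 to 186 mm; the bar, 14 mm wide, 12 mm high and 150 mm long, leads from its other face towards the lid.
- bar_tip (a point): leading end of the bar on its centre line, 150 mm above the bench; axes as the mill's.
- tin: small round aluminium sample tin with a grey lid, 40 mm across and 40 high, standing on the mill's deck behind the bar; loose, to be left alone; origin under its middle
- scoop: flat white plastic sampling scoop, 120 mm long, lying on the mill's deck in front of the bar; loose, to be left alone; origin under its middle
- beaker: glass beaker, 68 mm across and 88 high, on the bench in front of the mill; loose, to be left alone; origin under its middle
- flask: conical glass flask, 76 mm across at the foot and 110 high, on the bench at the keeper end of the mill; loose, to be left alone; origin under its middle
- jar: sample jar with a cap, 56 mm across and 75 high, on the bench in front of the mill; loose, to be left alone; origin under its middle
- wash_bottle: white plastic bottle, 60 mm across and 175 high, on the bench behind the mill; loose, to be left alone; origin under its middle
- cylinder: tall glass measuring cylinder, 64 mm across at the foot and 190 high, on the bench behind the mill; loose, to be left alone; origin under its middle

How it is judged:
On the way, in this order (a step that is already met when the one before it is completed fails the run):
1. the lid is turned so that its slot lines up with the bar (within 0.1 rad) (value of joint lid between -0.1 and 0.1 rad), for 0.2 s.
2. the bar is pushed through the slot and home in the keeper (within 6 mm) (all of step 1 and value of joint bar above 0.117 m), for 0.2 s.
At the end, for the whole second after the job is handed in: the lid's slot lies within 0.1 rad of the bar's line, the bar is through it and within 6 mm of fully home and at rest, the mill stands level within 20 mm of where it was and every other thing within 30 mm (all of step 2 and velocity of joint bar between -0.02 and 0.02 m/s and distance of mill from where it was at the start of the episode below 0.02 m and angle between mill's own z axis and vertical below 0.02 rad and distance of each of tin, scoop, beaker, flask, jar, wash_bottle, cylinder from where it was at the start of the episode below 0.03 m); the robot touches nothing.
It fails at once if the mill is lifted, tipped or shoved more than 20 mm (distance of mill from where it was at the start of the episode above 0.02 m or angle between mill's own z axis and vertical above 0.05 rad or height (world z) of mill above 0.008 m).
It fails at once if one of the other things is moved more than 30 mm, lifted, carried or knocked over (distance of any of tin, scoop, beaker, flask, jar, wash_bottle, cylinder from where it was at the start of the episode above 0.03 m or angle between any of tin, scoop, beaker, flask, jar, wash_bottle, cylinder's own z axis and vertical above 0.5 rad or height (world z) of any of tin, scoop above 0.133 m or height (world z) of any of beaker, flask, jar, wash_bottle, cylinder above 0.015 m).
It also fails if it takes over 45 s, if anything falls off the work surface, if the arm or the gripper's body presses on something with over 40 N, if the wrist force passes 120 N, or if a joint passes its speed limit or range.

## Working session

There is one attempt and no reset: what is moved stays moved. The work goes in short steps, each a Python script; the robot and the scene stay as the last script left them, time stands still between calls to the robot, and variables do not carry over. Pictures are saved under pics/ and viewed, about 8 in all and at most 12, crops included, and the job is handed in when it is done.

```bash
mkdir -p pics
cat > h.py <<'E'
import numpy as np, cv2
from bench import robot
def save(n,name):
    im=robot.get_image(n); cv2.imwrite(f'pics/{name}.png',im['frame'][:,:,::-1]); np.savez(f'pics/{name}.npz',**im); return im
def ray(im,u,v):
    d=np.array([(u-im['cx'])/im['fx'],(v-im['cy'])/im['fy']]); s=d.copy()
    for _ in range(20): s=d/(1+im['k1']*(s@s))
    return np.array([s[0],s[1],1.])
def plane(im,u,v,z):
    E=np.array(im['extrinsics']); r=E[:3,:3]@ray(im,u,v); o=E[:3,3]; return o+r*(z-o[2])/r[2]
def deep(im,u,v):
    E=np.array(im['extrinsics']); return E[:3,:3]@(ray(im,u,v)*im['depth'][int(v),int(u)])+E[:3,3]
E
python3 - <<'E'
from h import *
for n in ('top','side'):
    im=save(n,n+'0'); print(n,im['extrinsics'],im['fx'],im['k1'])
s=robot.get_state();print(s['clock'],s['orientation'],s['tool_pos'],s['ft_force'])
E
```

```text
top [[ 0.00439537 -0.99282362  0.11950711  0.40932301]
 [-0.99995177 -0.00331413  0.00924472 -0.03653219]
 [-0.00878231 -0.11954198 -0.9927903   1.29575976]
 [ 0.          0.          0.          1.        ]] 517.3690733297877 -0.049505759782409134
side [[-0.95877773 -0.19119438  0.21021411  0.34189438]
 [-0.28390118  0.67592051 -0.68009675  0.63542072]
 [-0.01205735 -0.71174165 -0.70233784  0.81384473]
 [ 0.          0.          0.          1.        ]] 493.97402072956623 -0.14657236377943705
0.1 [-4.58132461e-01 -3.10742103e+00  2.48440309e-03] [0.1658561  0.55030566 0.40382515] [-0.69374569 -0.20109534  0.0875174 ]
```

View pics/top0.png

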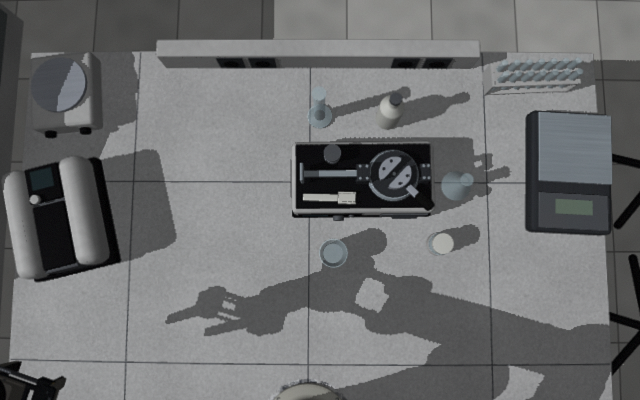

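View pics/side0.png

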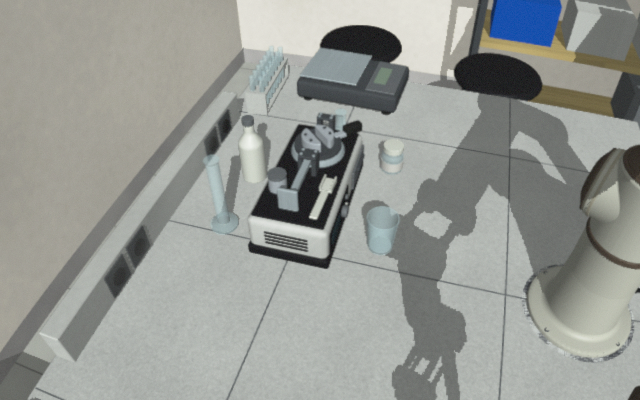

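Run:
```python
from h import *
im=dict(np.load('pics/top0.npz'))
f=im['frame']; cv2.imwrite('pics/c1.png',cv2.resize(f[130:230,280:450,::-1],None,fx=4.5,fy=4.5,interpolation=cv2.INTER_CUBIC))
for n,u,v,z in [('lid',394,173,.164),('handle',414,190,.158),('plate',302,173,.186),('dTL',294,144,.118),('dTR',431,144,.118),('dBL',294,209,.118),('dBR',431,208,.118),('keeper',427,171,.167),('guide',363,172,.167)]:
    print(n,plane(im,u,v,z).round(4),deep(im,u,v).round(4))
p=plane(im,375,174,.15)
robot.goto([p[0],p[1],.5],[0,-np.pi,0])
w=save('wrist','w1'); print(w['extrinsics'],robot.get_state()['clock'])
```

```text
lid [ 0.5943 -0.1929  0.164 ] [ 0.5972 -0.1954  0.1461]
handle [ 0.5573 -0.2377  0.158 ] [ 0.5594 -0.2406  0.1416]
plate [0.59   0.0099 0.186 ] [0.5895 0.0097 0.1891]
dTL [0.6693 0.0319 0.118 ] [0.6714 0.0325 0.1082]
dTR [ 0.6703 -0.2863  0.118 ] [ 0.6721 -0.288   0.1102]
dBL [0.5177 0.0303 0.118 ] [0.5186 0.0309 0.109 ]
dBR [ 0.5211 -0.283   0.118 ] [ 0.5177 -0.2755  0.1534]
keeper [ 0.5985 -0.2656  0.167 ] [ 0.5986 -0.2657  0.1667]
guide [ 0.5958 -0.1241  0.167 ] [ 0.5955 -0.1239  0.1688]
[[-6.74759215e-04  9.60030732e-01  2.79893799e-01  5.15259000e-01]
 [ 9.99999756e-01  6.98372925e-04  1.53614681e-05 -1.52332970e-01]
 [-1.80722770e-04  2.79893741e-01 -9.60030969e-01  4.79143463e-01]
 [ 0.00000000e+00  0.00000000e+00  0.00000000e+00  1.00000000e+00]] 3.0583
```

View pics/w1.png

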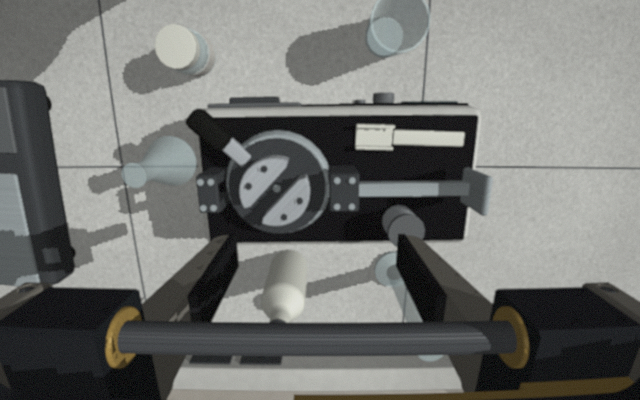

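View pics/c1.png

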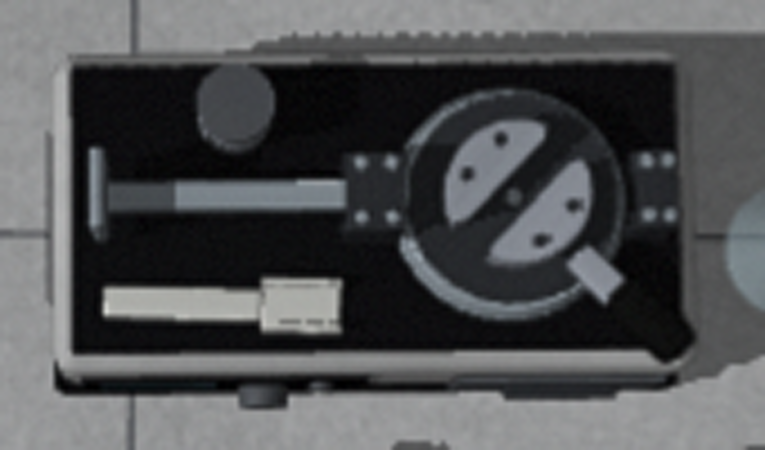

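The wrist view shows the lid hub at (277,188), its handle from (240,155) to (200,120), the keeper at (210,192), the guide at (345,189), and the plate at (480,190). The top crop agrees: the mill is nearly aligned with the world axes.

Run:
```python
from h import *
im=dict(np.load('pics/w1.npz'))
P={}
for n,u,v,z in [('hub',277,188,.142),('h_in',238,152,.155),('h_end',194,114,.158),('keeperTL',198,176,.167),('keeperBL',202,213,.167),('guideTL',330,170,.167),('guideTR',357,168,.167),('guideBL',331,211,.167),('guideBR',358,209,.167),('plateT1',489,172,.186),('plateT2',489,214,.186),('deckTL',208,108,.118),('deckTR',477,108,.118)]:
    P[n]=plane(im,u,v,z); print(n,P[n].round(4),deep(im,u,v).round(4))
d=P['h_in']-P['hub']; print(np.arctan2(-d[1],-d[0])); d=P['h_end']-P['hub']; print(np.arctan2(-d[1],-d[0]))
```

```text
hub [ 0.5992 -0.1952  0.142 ] [ 0.599  -0.1951  0.1431]
h_in [ 0.5586 -0.2317  0.155 ] [ 0.5601 -0.2344  0.1439]
h_end [ 0.5211 -0.2718  0.158 ] [ 0.5211 -0.2722  0.1569]
keeperTL [ 0.5807 -0.2704  0.167 ] [ 0.581  -0.2708  0.1658]
keeperBL [ 0.6194 -0.2702  0.167 ] [ 0.6758 -0.3339 -0.0019]
guideTL [ 0.5748 -0.1394  0.167 ] [ 0.5787 -0.1385  0.1465]
guideTR [ 0.5727 -0.1129  0.167 ] [ 0.5817 -0.1068  0.1185]
guideBL [ 0.6171 -0.1378  0.167 ] [ 0.6333 -0.1355  0.1174]
guideBR [ 0.6149 -0.1104  0.167 ] [ 0.6305 -0.1038  0.1182]
plateT1 [0.5725 0.009  0.186 ] [6.088e-01 1.114e-01 1.000e-04]
plateT2 [0.614  0.0153 0.186 ] [ 0.6769  0.1221 -0.0007]
deckTL [ 0.5156 -0.2706  0.118 ] [ 0.5156 -0.2772  0.0978]
deckTR [0.5147 0.0229 0.118 ] [ 0.5153 -0.1523  0.4791]
0.7323384109848534
0.7751106210152215
```

```bash
cat >> h.py <<'E'
from scipy.spatial.transform import Rotation as R
C=np.array([.5985,-.195]); YAW=.02
def ori(a): # tool down, jaw axis (tool y) at world angle a
    x=np.array([np.sin(a),-np.cos(a),0]); y=np.array([np.cos(a),np.sin(a),0]); z=np.array([0,0,-1.])
    x=np.cross(y,z); return R.from_matrix(np.c_[x,y,z]).as_rotvec()
def lidpose(th,off,z,r=.098): # off: tangential distance of finger centre from handle centreline
    a=th+YAW; u=-np.array([np.cos(a),np.sin(a)]); t=np.array([np.sin(a),-np.cos(a)])
    p=C+r*u+off*t; return [p[0],p[1],z],ori(a)
E
python3 - <<'E'
from h import *
robot.move_gripper(0.0)
p,o=lidpose(.75,.034,.42); print(p,o,robot.solve_ik(p,o)); print(robot.solve_ik(*lidpose(0,.021,.329)))
robot.goto(p,o)
robot.servo_line(lidpose(.75,.034,.329)[0])
s=robot.get_state(); f0=s['ft_force']; print(s['clock'],f0)
for off in (.028,.021): robot.servo_line(lidpose(.75,off,.329)[0],vel=.05)
print(robot.get_state()['ft_force']-f0)
for th in np.arange(.68,.1,-.08):
    robot.servo_line(*lidpose(th,.021,.329),vel=.06)
    print(round(th,2),(robot.get_state()['ft_force']-f0).round(1))
print(robot.get_state()['clock'])
save('wrist','w2'); t=save('top','t2')
cv2.imwrite('pics/t2c.png',cv2.resize(t['frame'][130:230,280:450,::-1],None,fx=4,fy=4))
E
```

```text
[np.float64(0.5518133524914577), np.float64(-0.28763021615225304), 0.42] [1.22454583 2.89311111 0.        ] [-0.67439111  0.26983186  1.43717503  0.          1.43458576 -1.44439111]
[-0.63166626  0.15498591  1.75581477  0.          1.23079197 -0.65166626]
5.8583 [ 0.59295518 -0.38390923  0.57770272]
[-1.06029402  0.62734396  0.18318787]
0.68 [-1.   0.   0.2]
0.6 [-0.3  0.5 -1.2]
0.52 [-0.5  0.6 -1.7]
0.44 [-0.4 -0.3 -0.6]
0.36 [-0.6  0.3 -0.6]
0.28 [-0.8  0.5 -0.3]
0.2 [-1.5  0.8 -0.3]
0.12 [-1.   0.8  0.1]
8.6667
```

View pics/w2.png

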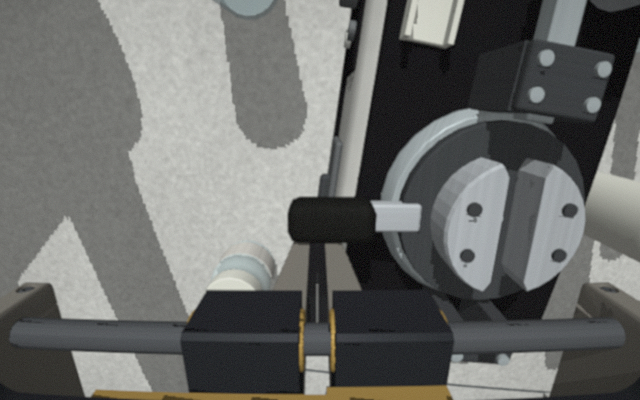

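The lid has followed the push: the handle is at (330,218), the segment screws are at (474,210)/(467,256) and (569,210)/(558,255), and the guide screws are at (547,57)…(593,105).

Run:
```python
from h import *
im=dict(np.load('pics/w2.npz'))
q=lambda u,v,z: plane(im,u,v,z)[:2]
a=[q(474,210,.164),q(467,256,.164),q(569,210,.164),q(558,255,.164)]
g=[q(547,57,.168),q(537,94,.168),q(604,69,.168),q(593,105,.168)]
ang=lambda d: np.arctan2(-d[0],d[1])
print('slot',ang(a[0]-a[1]),ang(a[2]-a[3]),'across',np.arctan2(*(a[2]-a[0])[::-1]),np.arctan2(*(a[3]-a[1])[::-1]))
print('guide',ang(g[0]-g[1]),ang(g[2]-g[3]),np.arctan2(*(g[2]-g[0])[::-1]),np.arctan2(*(g[3]-g[1])[::-1]))
c=np.mean(a,0);gc=np.mean(g,0);print('centre',c,'guide',gc,ang(gc-c))
h=q(330,200,.158);print('handle',h)
```

```text
slot 0.13777025531538825 0.12879618152959418 across 0.1408907206144688 0.14212430061851744
guide 0.012647489149684108 0.010780343378609815 0.0026158126783163817 -0.0011534667029544764
centre [ 0.59922142 -0.1961323 ] guide [ 0.59839129 -0.12488384] 0.011650577604836457
handle [ 0.50576403 -0.19416336]
```

Run:
```python
from h import *
for th in (.05,-.012): robot.servo_line(*lidpose(th,.021,.329),vel=.05)
robot.dwell(.1)
robot.servo_line(lidpose(-.012,.036,.329)[0],vel=.06)
robot.servo_line(lidpose(-.012,.036,.43)[0],vel=.15)
robot.goto([.597,.055,.43],ori(.008))
robot.servo_line([.597,.055,.357])
save('wrist','w3');t=save('top','t3'); print(robot.get_state()['clock'],robot.get_state()['tool_pos'])
b=np.vstack([cv2.resize(t['frame'][130:230,280:450,::-1],(640,376))])
cv2.imwrite('pics/t3c.png',b)
```

```text
12.55 [0.59754325 0.05469897 0.35876038]
```

View pics/t3c.png

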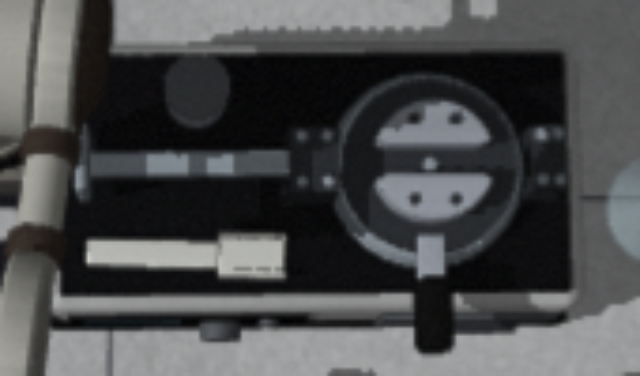

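View pics/w3.png

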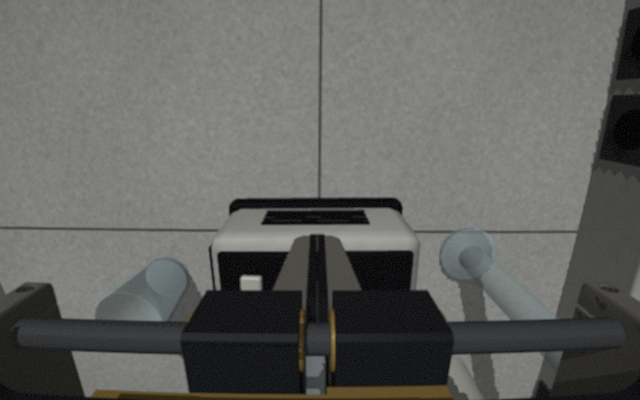

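The slot in the top crop lies along row 162 from x = 375 to 490, level with the bar (row 163). The lid is aligned, and the fingers stand outside the plate. Next I push the bar, watching the force.

Run:
```python
from h import *
f0=robot.get_state()['ft_force']; ys=list(np.arange(.045,-.084,-.008))+list(np.arange(-.086,-.104,-.0015))
for y in ys:
    robot.servo_line([.5975,y,.357],vel=.05)
    s=robot.get_state(); f=s['ft_force']-f0; print(round(y,4),s['tool_pos'][1].round(4),f.round(1))
    if f[1]>12: print('stop');break
robot.dwell(.3); print(robot.get_state()['clock'])
```

```text
0.045 0.0446 [-1.6 -0.4 -0.8]
0.037 0.0367 [-1.6  0.3 -0.8]
0.029 0.0287 [-0.5 -0.4 -0.6]
0.021 0.0206 [ 0.1  0.6 -0.9]
0.013 0.0125 [-0.6 -0.4 -1.6]
0.005 0.0044 [-0.7 -0.3 -2.1]
-0.003 -0.0036 [-0.7 -0.  -2.1]
-0.011 -0.0116 [-0.1 -0.9 -1.3]
-0.019 -0.0196 [-0.7 -0.7 -1.7]
-0.027 -0.0275 [-1.2 -0.3 -1.5]
-0.035 -0.0356 [-0.1  0.9 -1.6]
-0.043 -0.0436 [-0.6  0.3 -0.7]
-0.051 -0.0516 [-1.3  0.3 -1.2]
-0.059 -0.0595 [-0.8 -0.1 -1.2]
-0.067 -0.0676 [-0.6 -0.1 -1. ]
-0.075 -0.0756 [-2.  -1.7 -1.5]
-0.083 -0.0836 [-0.8  0.3 -0.5]
-0.086 -0.0862 [-1.   0.7  0.2]
-0.0875 -0.0874 [-0.5  1.4 -0.8]
-0.089 -0.089 [-0.7  2.9  0.1]
-0.0905 -0.0906 [-0.8  2.7 -0.9]
-0.092 -0.0915 [ 0.2  4.8 -0.1]
-0.0935 -0.092 [-0.5  9.4  1.1]
-0.095 -0.0925 [-0.7 12.6  1.7]
stop
19.8833
```

The hard stop came at y ≈ -0.092, where I predicted it (-0.0915). Next I back off and check.

Run:
```python
from h import *
y=robot.get_state()['tool_pos'][1]
robot.servo_line([.5975,y+.03,.357],vel=.1)
robot.servo_line([.5975,y+.03,.47],vel=.2)
robot.goto([.40,.25,.5],ori(.3))
t=save('top','t4'); print(robot.get_state()['clock'],robot.get_state()['ft_force'])
cv2.imwrite('pics/t4c.png',cv2.resize(t['frame'][80:275,280:490,::-1],None,fx=3,fy=3,interpolation=cv2.INTER_CUBIC))
z=dict(np.load('pics/top0.npz'))
d=np.abs(t['frame'][80:275,280:490].astype(int)-z['frame'][80:275,280:490]).max(2)
cv2.imwrite('pics/d4.png',cv2.resize(np.clip(d*2,0,255).astype(np.uint8),None,fx=3,fy=3))
```

```text
22.5083 [-0.009802   -0.18355152  0.38964802]
```

View pics/t4c.png

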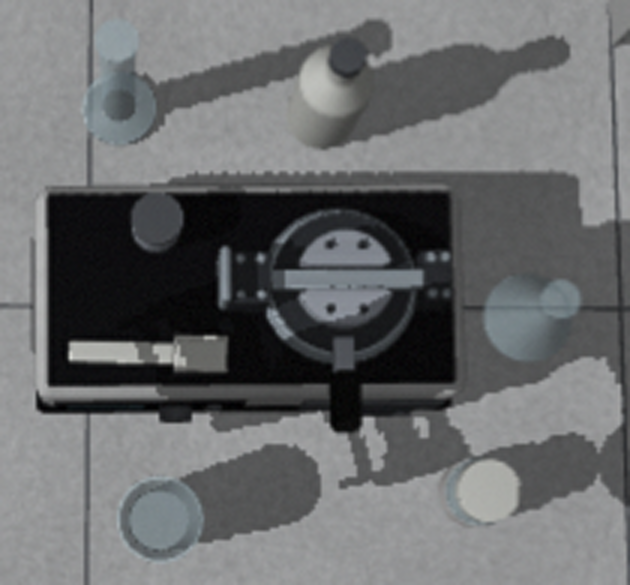

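View pics/d4.png

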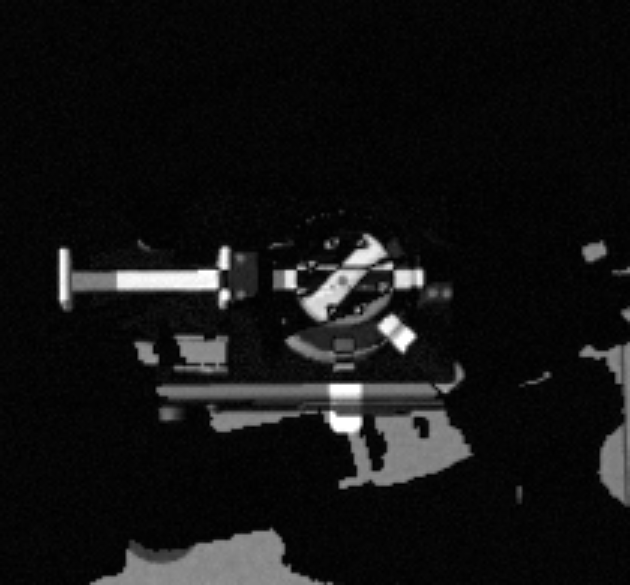

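The bar runs through the slot (row 279, x = 285–422) into the keeper, with the plate against the guide at x = 225. Apart from the bar and lid, the difference image shows only shadow changes, so neither the mill nor the objects moved. Handing in.

```bash
python3 -c "
from h import *
robot.hand_in()"
```

```text
the job is handed in; nothing more can be done
```

The lid is turned to line up with the bar, the bar is fully home in the keeper, and I handed the job in at about 22.5 s of the 45 s allowed. No verdict is reported.

- **Lid:** I pushed the handle round with the closed fingers from about 0.73 rad to about 0. A wrist picture partway measured about 0.13 rad against the 0.12 commanded. At the end I judged the alignment by eye in the top view and did not measure the angle again.
- **Bar:** I pushed the plate until it reached the hard stop at tool y = -0.092 m, against a predicted -0.0915 m. The force rose to 12.6 N there, and I stopped.
- **Final top view:** The bar runs through the slot into the keeper, with the plate against the guide. The difference from the first picture shows only the bar, the lid and the arm's shadows, so I saw no movement of the mill or anything around it.
- **Arm:** It finished clear of everything, with the wrist force near zero.

No check failed or disagreed.

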